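# Prove the bench stop button and clip the terminal cover shut

## Task

Finish wiring up the bench stop: first prove the mushroom stop button by pushing it all the way down until it latches, then twisting its head clockwise so that it springs back up. Then pick up the loose clip cover, press it down over the terminal box until it snaps fully home, and finish while still holding and firmly pressing the cover down, so that the catches bed in. Leave the mallet, glue bottle, screwdriver and wood offcut where they are.

Things in the scene. Friction and masses are not known exactly. Their poses are not given: they have to be found in the camera images.
- stopbox: Grey square box screwed to the bench, 84 x 84 mm and 55 mm high, with a black mushroom button in the middle of its top. Origin: centre of its underside, on the bench; z up. It stands fixed; its place and yaw vary.
- stop_top (a point): Middle of the top of the mushroom head (moves with it). The head is round, 42 mm in diameter, plastic, on a 20 mm stem; sprung up, its top is 38 mm above the box top, its gripping rim is the band 6 to 21 mm below its top, and its underside is 14 mm above the box top (all 10 mm lower when pushed right in).
- stop (a joint): How far the mushroom is pushed down, m: 0 = up, 0.010 = bottom. Spring 4 N at the top to 9 N at the bottom; about halfway a catch briefly takes up to some 13 N. It latches once pushed past 8 mm and then stays at about 0.0078 when let go. Not latched, it springs back up.
- stop_knob (a joint): Twist of the mushroom head, rad: 0 at rest, grows clockwise seen from above, stop at 0.8. Turning a latched head past about 0.5 frees the latch, and the head springs up as soon as it is not held down; the twist slowly returns to 0 by itself when let go. Easy to turn (under 0.1 N m).
- tbox: Grey terminal box, fixed to the bench: base 100 (x) x 76 (y) x 40 mm high; on it a 70 x 40 mm block 20 mm high (top 60 mm above the bench, upper 7 mm tapered to 62 x 32 mm, brass screws on top). A steel spring catch sticks out about 5 mm from the middle of each long side (+y, -y) of the block. Origin: centre of its underside, on the bench; x along its length. Place and yaw vary.
- tbox_seat (a point): On the terminal box's axis, level with the ledge round the block, 40 mm above the bench: the cover's origin lies here when fully home. Axes as the box's. Pressed on, the cover meets the catches about 10 mm above home; the push needed rises to about 10 to 20 N and drops suddenly some 4 mm above home as the catches snap over its inner lip; the rim then rests on the ledge.
- cover: Loose grey plastic clip cover, open below, 82 (x) x 56 (y) x 30 mm high, with a grip rib on top 56 (x) x 16 (y) x 24 mm high; 54 mm high in all, about 0.11 kg. Its opening clears the block by about 1.2 mm all round; either way round fits, long side along the box's long side. Origin: centre of its lower rim; z up. Starts standing on the bench.
- cover_grip (a point): Middle of the top of the cover's grip rib, 54 mm above the cover's origin.
- glue: Bystander: glue bottle, 60 mm in diameter and 160 mm high, origin at the centre of its base.
- mallet: Bystander: wooden mallet lying flat; head 75 x 150 x 60 mm, centred 110 mm along +x from the origin; handle 34 mm wide, reaching to 165 mm along -x; origin at bench height.
- driver: Bystander: screwdriver 200 mm long lying along its x, 26 mm thick.
- offcut: Bystander: wood offcut 160 x 70 x 30 mm, origin at the centre of its underside.
Mind the look-alikes: they are no part of the job. What is shaped like the cover but green or purple is not meant.

How it is judged (in metres and radians):
On the way, in this order (a step that is already met when the one before it is completed fails the run):
1. the mushroom is pushed right down (beyond 7 mm) (value of joint stop above 0.007 m), for 0.2 s.
2. its head is twisted clockwise while down (value of joint stop_knob above 0.35 rad and value of joint stop above 0.005 m), for 0.02 s.
3. the mushroom has sprung back up (value of joint stop below 0.002 m), for 0.2 s.
4. the cover has snapped home on the terminal box (z of cover in the frame of tbox_seat below 0.0025 m and horizontal distance between cover and tbox_seat below 0.004 m and angle between cover's own z axis and vertical below 0.06 rad), for 0.2 s.
At the end, for the whole second after the job is handed in: Mushroom up (within 2 mm). Cover snapped home: rim within 2.5 mm of the ledge, centred within 4 mm, in line within 0.1 rad, level within 0.06 rad. Through the last second the fingers still hold or press it (over 3 N) and it is pushed on the box with over 5 N (all of step 4 and value of joint stop below 0.002 m and z of cover in the frame of tbox_seat above -0.003 m and angle between the x axis of cover and the x axis of tbox_seat, either way round below 0.1 rad and contact force between cover and tbox above 5 N and contact force between the fingers and cover above 3 N); the arm keeps its last pose, push and grip.
It fails at once if a bystander is pushed more than 30 mm (distance of any of glue, mallet, driver, offcut from where it was at the start of the episode above 0.03 m).
It fails at once if the glue bottle is tipped over (angle between glue's own z axis and vertical above 0.5 rad).
It also fails if it takes over 58 s, if anything falls off the work surface, if the arm or the gripper's body presses on something with over 40 N, if the wrist force passes 120 N, or if a joint passes its speed limit or range.

## Robot

A 6-joint arm with a two-finger parallel gripper is mounted at the origin on the work surface. World frame = base frame: x ahead of the robot, y to its left, z up, the work surface at z = 0. Lengths are in mm, angles in rad, forces in N, time in s.
With the tool pointing down it reaches from about 300 to 775 mm from the base axis. Payload 14.6 kg.
Tool frame: the origin (TCP) lies between the finger pads; the fingertips stand manip.tip_reach ahead of it and the grasp point (between the pads) lies 5 mm behind it (manip.tip_reach is the distance from the TCP to the fingertips, in mm); z points along the fingers, y is the line along which they close (so a half turn about z gives the same grasp; the last joint's range is limited). The gripper opens to 94 mm and grips with 3 to 60 N. Pads are 16 mm wide; open, the fingers measure 119 mm over their backs; the gripper's body (75 mm by 177 mm) begins 78 mm behind the grasp point.
Start: joints at [1.084, 0.3, 1.521, -0, 1.321, -0.067], TCP at [224.164, 502.235, 219.446] pointing down, gripper open.
Joint ranges: [-3.03, 3.03], [-0.79, 2.21], [0.23, 2.52], [-1.04, 4.18], [0, 3.07], [-2.55, 2.55]. Speed limits (rad/s): [2.22, 2.22, 2.57, 3.14, 3.14, 3.14].

## Interface

Orientations are given as [roll, pitch, yaw] about the fixed x, y, z axes, in that order (R = Rz(yaw) Ry(pitch) Rx(roll)).
In Python, from cell import manip gives the robot as it stands. The module is installed in compiled form; this text tells all that it offers.
- The arm moves only by the shell command python3 -m creep 'ROWS' [FORCE]. ROWS is JSON, a list of rows, each a list of 3 entries, a list of its own where there are three numbers: the opening, from -1 (shut) to 1 (fully open), then the shift along the tool's x, y, z in cm, then the turn about the tool's z in units of 5 degrees (1.0 is 5 degrees). In form: [[grip, [tx, ty, tz], roll], ...]. A call has 1 to 12 rows; each row is the pose to reach, as a shift and turn from the pose commanded when the call began, along the tool's axes at that moment; what a row does not reach only later rows make up. A row lasts 1/10 s, in which the tool goes at most 50 mm and 8.59 degrees, less where a joint would pass 70% of its speed; a pose out of reach is approached as far as the arm can. A call with a gripper value outside its range is refused whole. The fingers move at their own pace and stop on an object; FORCE is the grip in N (left out, the last holds). Time passes only in rows, so rows that repeat a pose let the fingers close. It gives the time, the measured TCP pose, the force, the opening and the grip force at its end, in the units of the state.
- manip.read_state(): the state, without advancing time (a new reading comes with each control period).
- manip.camera(name): name is "scene" or "top"; returns the picture (400x640x3 uint8, red, green, blue); there is no depth.
- manip.camera_params(name): a dict with "fovy" (degrees; the focal length in pixels is half the picture's height over the tangent of half this angle, whatever the lens; pixels are square), "cx", "cy" (the principal point, pixels), "origin" and "attitude" of the camera in the world. Camera axes: x right, y down, z forward; pixel columns grow to the right and rows downward; lengths in mm; the calibration is good to about 2 mm. A picture is of the moment at which its call begins. camera_params takes no time and is no camera call.
- manip.sign_off(): hands the job in; it is judged then, once.
The state is a dict: "clock": time; "joints": joint angles; "qd": joint speeds; "effort": joint torques, N m; "eef_pos": TCP position; "eef_rot": TCP orientation; "wrist_force": force on the tool from outside, world axes, zero at the start; "moment": the same for the moment, N m; "finger_gap": finger opening in mm; "finger_force": force on a finger pad.
Only numpy, scipy, OpenCV 4.12 (cv2) and the standard library are available. Lean on these libraries where they do the work, as an engineer would, in place of code of your own. Each camera call takes 0.05 s, during which the arm holds its last target. There are 200 camera calls.

## Working session

There is one attempt and no reset: what is moved stays moved. The work goes in short steps, Python scripts to look and compute and a shell command to move; the robot and the scene stay as the last step left them, time stands still between calls to the robot, and variables do not carry over. Pictures are saved under pics/ and viewed, at most 10 in all, crops included, and the job is handed in when it is done.

```bash
mkdir -p pics; ls; python3 - <<'E'
from cell import manip
import cv2
for n in("scene","top"):
    p=manip.camera_params(n);print(n,p)
    cv2.imwrite(f"pics/{n}0.png",manip.camera(n)[:,:,::-1])
print(manip.tip_reach,manip.read_state())
E
```

```text
pics
scene {'fovy': 55.14055908112516, 'cx': 323.4208773120617, 'cy': 201.00873997390076, 'origin': array([1257.64877792,  -88.94088234, 1228.33936218]), 'attitude': array([-2.59936924,  0.01075097,  1.42638478])}
top {'fovy': 48.362228881302315, 'cx': 323.3484163075788, 'cy': 198.0270476230475, 'origin': array([ 387.46562124,  -10.47477063, 1550.01364738]), 'attitude': array([-3.00464376,  0.02020539, -1.5654008 ])}
14.0 {'clock': 0.1, 'joints': array([ 1.08436276e+00,  3.00380581e-01,  1.52147134e+00,  2.26200274e-06,
        1.32067987e+00, -6.66236761e-02]), 'qd': array([-0.00069629, -0.00150834, -0.00089911,  0.00117223,  0.00076935,
        0.00048652]), 'effort': array([ 2.23722054e-03, -5.32651806e+01, -3.53275144e+01,  7.10355537e-02,
        2.35978479e-02, -9.18530054e-05]), 'eef_pos': array([224.09454642, 502.06076815, 218.9823942 ]), 'eef_rot': array([-3.14065575e+00, -6.47086536e-05,  2.72178217e+00]), 'wrist_force': array([ 0.06958825,  0.4531322 , -0.47269269]), 'moment': array([-0.01896697, -0.00851743, -0.00093191]), 'finger_force': 0.0, 'finger_gap': 94.00507915606345}
```

View pics/scene0.png

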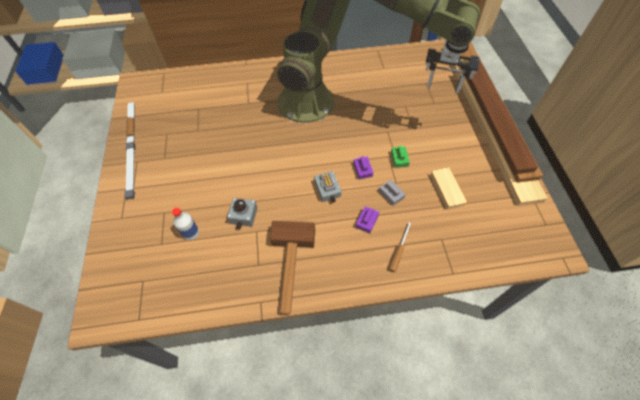

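View pics/top0.png

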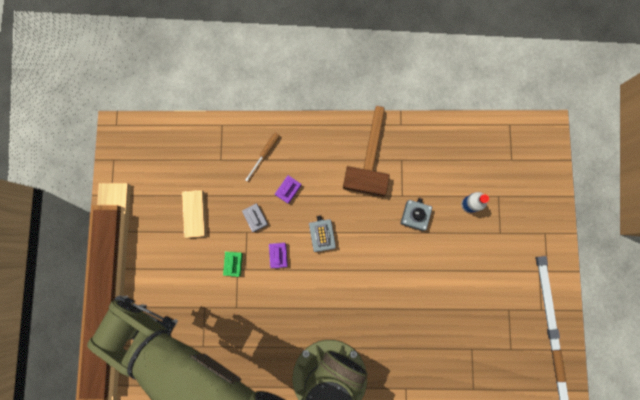

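The scene view shows the stop box at (241,211), the terminal box at (327,186) and the grey cover at (392,192). In the top view they are at (417,215), (322,236) and (256,218). I'll take enlarged crops to set up the masks.

```bash
cat > h.py <<'E'
import numpy as np,cv2
from scipy.spatial.transform import Rotation as R
from cell import manip
def cam(n):
    p=manip.camera_params(n);f=200/np.tan(np.radians(p["fovy"]/2))
    return f,p["cx"],p["cy"],np.array(p["origin"]),R.from_euler("xyz",p["attitude"]).as_matrix()
def ray(n,uv):
    f,cx,cy,o,A=cam(n);d=A@np.array([(uv[0]-cx)/f,(uv[1]-cy)/f,1]);return o,d/np.linalg.norm(d)
def plane(n,uv,z):
    o,d=ray(n,uv);return o+d*(z-o[2])/d[2]
def proj(n,P):
    f,cx,cy,o,A=cam(n);c=A.T@(np.array(P)-o);return np.array([cx+f*c[0]/c[2],cy+f*c[1]/c[2]])
def tri(a,b):
    (o1,d1),(o2,d2)=ray("scene",a),ray("top",b)
    s=np.linalg.lstsq(np.c_[d1,-d2],o2-o1,rcond=None)[0]
    p,q=o1+s[0]*d1,o2+s[1]*d2
    return (p+q)/2,np.linalg.norm(p-q)
def tool(dx):  # world shift mm -> tool axes cm
    return R.from_euler("xyz",manip.read_state()["eef_rot"]).as_matrix().T@np.array(dx)/10
E
python3 - <<'E'
from h import *
im={n:np.mean([manip.camera(n).astype(float) for _ in range(4)],0) for n in("scene","top")}
np.savez("im.npz",**im)
B={"scene":[(241,208),(327,186),(392,192)],"top":[(417,213),(322,234),(256,218)]}
rows=[]
for n in B:
    rows.append(np.hstack([cv2.resize(im[n][v-22:v+22,u-22:u+22].astype(np.uint8),(264,264),interpolation=cv2.INTER_CUBIC) for u,v in B[n]]))
cv2.imwrite("pics/crops.png",np.vstack(rows)[:,:,::-1])
E
```

```text
(no output)
```

View pics/crops.png

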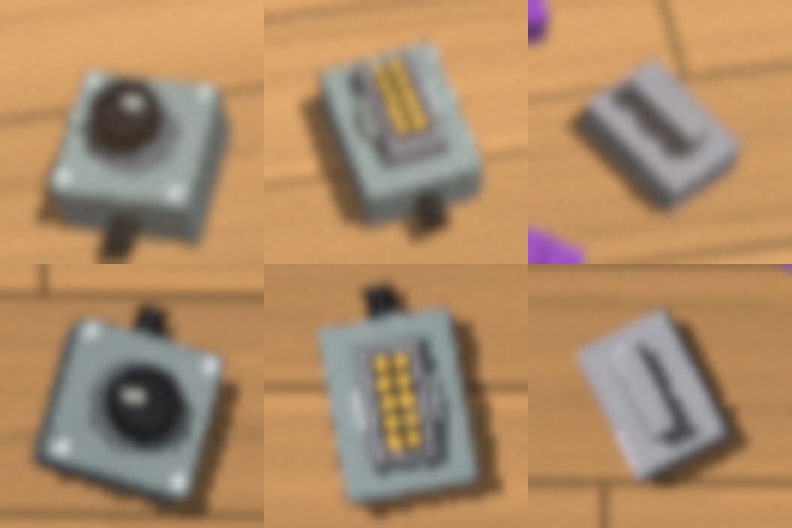

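The crops show all three parts clearly. The stop box has four white screws and a dark dome, the terminal box has a brass screw block, and the cover is lavender grey with a rib. Next I'll segment them and triangulate.

```bash
python3 - <<'E'
from h import *
im=np.load("im.npz")
B={"scene":dict(stop=(241,208),tbox=(327,186),cover=(392,192)),"top":dict(stop=(417,213),tbox=(322,234),cover=(256,218))}
K=8;tiles=[];C={}
for n in B:
  row=[]
  for o,(u,v) in B[n].items():
    c=cv2.resize(im[n][v-22:v+22,u-22:u+22].astype(np.float32),None,fx=K,fy=K,interpolation=cv2.INTER_CUBIC)
    c8=np.clip(c,0,255).astype(np.uint8)
    back=lambda p:(np.array(p)+.5)/K-.5+[u-22,v-22]
    r,g,b=[c[...,i] for i in range(3)]
    thr={"stop":115,"tbox":115,"cover":115}[o]
    m=((r-b<25)&(g>thr)).astype(np.uint8)
    cs,_=cv2.findContours(m,cv2.RETR_EXTERNAL,cv2.CHAIN_APPROX_NONE)
    h=cv2.convexHull(max(cs,key=cv2.contourArea))
    q=cv2.approxPolyN(h,4,None,-1,True).reshape(-1,2)
    C[n,o]=np.array([back(p) for p in q])
    cv2.polylines(c8,[q.astype(np.int32)],True,(255,0,0),1)
    if o=="tbox": s=(r-b>90)&(r>g*1.08)&(r>150); s=(r-b>95)
    elif o=="stop": s=(np.maximum(r,g)<95)
    else: s=np.zeros_like(r,bool)
    s=s.astype(np.uint8);_,_,st,cen=cv2.connectedComponentsWithStats(s)
    if o!="cover":
        if o=="tbox":   # brass inside the box: only inside quad
            k=np.zeros_like(s);cv2.fillPoly(k,[q.astype(np.int32)],1);k=cv2.erode(k,np.ones((40,40)));s=s&k
            hh=cv2.minAreaRect(cv2.findNonZero(s));ctr=hh[0];print(n,"brass rect",np.array(hh[1])/K,hh[2])
        else:
            i=1+st[1:,4].argmax();ctr=cen[i];print(n,"head bbox px",st[i,:4]/K)
            s=(_==i).astype(np.uint8) if False else s
        C[n,o+"_c"]=back(ctr);cv2.circle(c8,tuple(int(x) for x in ctr),3,(0,255,0),-1)
        cs,_=cv2.findContours(s,0,1);cv2.drawContours(c8,cs,-1,(0,0,255),1)
    row.append(cv2.resize(c8,(264,264),interpolation=cv2.INTER_AREA))
  tiles.append(np.hstack(row))
cv2.imwrite("pics/seg.png",np.vstack(tiles)[:,:,::-1])
for k in("stop_c","tbox_c"):print(k,*tri(C["scene",k],C["top",k]),C["top",k])
for o in("stop","tbox","cover"):
  print(o);A=C["scene",o];T=C["top",o]
  for t in T:
    r=[tri(a,t) for a in A];j=min(range(4),key=lambda i:r[i][1]+abs(r[i][0][2]-40)*.2);print(t.round(1),A[j].round(1),r[j][0].round(1),round(r[j][1],1))
E
```

```text
scene head bbox px [14.5   13.875 12.75  12.5  ]
scene brass rect [10.02875233  4.34003496] 65.69544982910156
top head bbox px [16.625 16.75  14.75  14.25 ]
top brass rect [14.85821056  4.87978363] 80.29335021972656
stop_c [ 537.31618121 -297.6776115    63.95834828] 0.2326952080647079 [418.60102036 214.54857351]
tbox_c [470.03012081  26.47660169  54.4538846 ] 1.7168134719711714 [321.7292881  234.51834488]
stop
[432.3 205.3] [226.2 217.8] [ 570.2 -346.8   50.2] 0.4
[425.7 229.7] [232.8 197.8] [ 488.1 -323.    46.3] 1.0
[401.4 222.4] [256.9 200.7] [ 512.4 -239.7   45. ] 6.4
[407.3 199.2] [250.4 220.8] [ 591.6 -264.    44.3] 0.7
tbox
[335.2 247.4] [313.2 176.3] [427.7 -20.1  30.9] 0.8
[313.6 251.6] [332.3 170.8] [413.6  54.4  31.3] 1.7
[308.4 222.8] [342.2 194.2] [512.6  74.9  14. ] 4.3
[330.1 217.1] [321.9 197.4] [530.3  -1.8  38.2] 0.5
cover
[266.7 223.6] [378.9 187.1] [508.5 216.6  23.9] 1.1
[252.2 231.6] [390.7 179.8] [481.2 267.5  20.9] 3.1
[241.6 210.6] [405.8 195.3] [554.4 307.8  15.9] 3.8
[256.2 202.9] [394.8 203.3] [581.5 258.5  15.1] 5.6
```

View pics/seg.png

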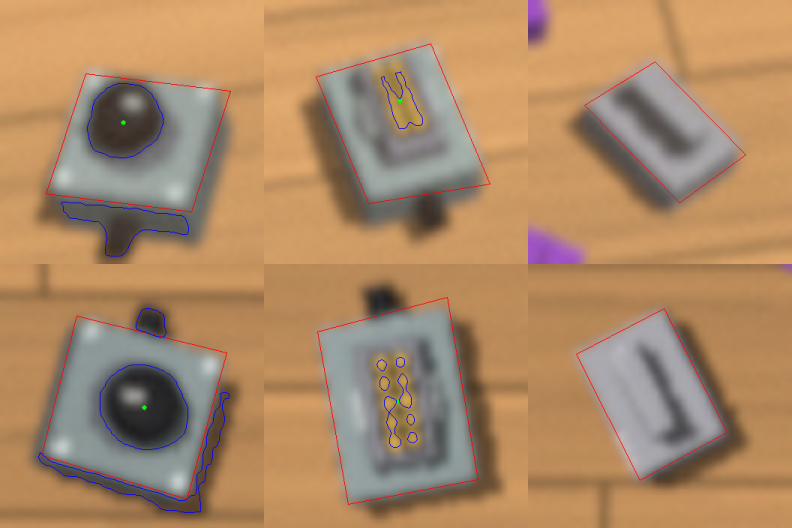

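The outlines sit well on the top faces. Next I'll take the centres and yaws from both views on the face planes.

```bash
python3 - <<'E'
from h import *
Q=dict(stop=(55,[[432.3,205.3],[425.7,229.7],[401.4,222.4],[407.3,199.2]],[[226.2,217.8],[232.8,197.8],[256.9,200.7],[250.4,220.8]]),
tbox=(40,[[335.2,247.4],[313.6,251.6],[308.4,222.8],[330.1,217.1]],[[313.2,176.3],[332.3,170.8],[342.2,194.2],[321.9,197.4]]),
cover=(30,[[266.7,223.6],[252.2,231.6],[241.6,210.6],[256.2,202.9]],[[378.9,187.1],[390.7,179.8],[405.8,195.3],[394.8,203.3]]))
for k,(z,T,S) in Q.items():
  for n,q in(("top",T),("scene",S)):
    P=np.array([plane(n,p,z)[:2] for p in q]);c,s,a=cv2.minAreaRect(P.astype(np.float32))
    e=[P[(i+1)%4]-P[i] for i in range(4)]
    print(k,n,"mean",P.mean(0).round(1),"sides",[round(np.hypot(*v),1) for v in e],"dirs",[round(np.degrees(np.arctan2(v[1],v[0]))%180,1) for v in e])
print("head top-cam at z80",plane("top",(418.6,214.55),80),"brass z60",plane("top",(321.73,234.5),60))
s=manip.read_state();print(s["eef_pos"],R.from_euler("xyz",s["eef_rot"]).as_matrix().round(3))
E
```

```text
stop top mean [ 539.7 -292.9] sides [np.float64(85.7), np.float64(84.0), np.float64(81.4), np.float64(85.9)] dirs [np.float64(163.6), np.float64(73.3), np.float64(164.8), np.float64(76.2)]
stop scene mean [ 545.9 -291. ] sides [np.float64(83.0), np.float64(89.1), np.float64(82.9), np.float64(86.8)] dirs [np.float64(162.6), np.float64(73.5), np.float64(161.1), np.float64(73.5)]
tbox top mean [470.3  25.7] sides [np.float64(74.1), np.float64(98.9), np.float64(76.3), np.float64(103.9)] dirs [np.float64(101.2), np.float64(10.8), np.float64(105.0), np.float64(9.7)]
tbox scene mean [478.4  26.2] sides [np.float64(76.4), np.float64(110.9), np.float64(75.4), np.float64(99.3)] dirs [np.float64(100.7), np.float64(10.1), np.float64(91.8), np.float64(11.1)]
cover top mean [529.9 258.8] sides [np.float64(56.3), np.float64(81.8), np.float64(56.6), np.float64(80.9)] dirs [np.float64(119.3), np.float64(28.2), np.float64(118.4), np.float64(28.0)]
cover scene mean [538. 261.] sides [np.float64(57.0), np.float64(84.9), np.float64(55.3), np.float64(87.9)] dirs [np.float64(116.5), np.float64(27.1), np.float64(119.6), np.float64(28.3)]
head top-cam at z80 [ 535.693826   -294.45665294   80.        ] brass z60 [469.69597353  25.48660871  60.        ]
[224.15119908 502.2013948  219.40410655] [[-0.913  0.408 -0.   ]
 [ 0.408  0.913 -0.   ]
 [-0.    -0.    -1.   ]]
```

```bash
python3 -m creep '[[-1,[-61.2,-59.8,0],0],[-1,[-61.2,-59.8,0],0],[-1,[-61.2,-59.8,0],0],[-1,[-61.2,-59.8,0],0],[-1,[-61.2,-59.8,0],0],[-1,[-61.2,-59.8,0],0],[-1,[-61.2,-59.8,0],0],[-1,[-61.2,-59.8,0],0],[-1,[-61.2,-59.8,0],0],[-1,[-61.2,-59.8,0],0]]' 30; cat > g.py <<'E'
import sys
from h import *
t=list(map(float,sys.argv[1:4]));s=manip.read_state()
print("pos",s["eef_pos"].round(1),"rot",s["eef_rot"].round(3),"q",s["joints"].round(2),"F",s["wrist_force"].round(1),"M",s["moment"].round(2),"gap",round(s["finger_gap"],1),round(s["finger_force"],1))
print("tool shift cm",tool(np.array(t)-s["eef_pos"]).round(2))
E
python3 g.py 539 -293 160
```

```text
clock: 1.5
eef_pos: [408.7, 35.3, 219.8]
eef_rot: [3.141, 0.001, 2.722]
wrist_force: [2.2, 0.3, -0.3]
finger_gap: 17.5
finger_force: 0.0
pos [408.7  35.3 219.8] rot [3.141e+00 1.000e-03 2.722e+00] q [-0.   -0.02  1.88  0.    1.28 -1.15] F [ 2.2  0.3 -0.3] M [ 0.02 -0.02  0.02] gap 17.5 0.0
tool shift cm [-25.28 -24.66   6.  ]
```

```bash
python3 -m creep '[[-1,[-25,-24.5,2],0],[-1,[-25,-24.5,2],0],[-1,[-25,-24.5,2],0],[-1,[-25,-24.5,2],0],[-1,[-25,-24.5,2],0],[-1,[-25,-24.5,5],0],[-1,[-25,-24.5,8],0],[-1,[-25,-24.5,9],0],[-1,[-25,-24.5,9],0],[-1,[-25,-24.5,9],0]]' >/dev/null
python3 g.py 539 -293 112; python3 - <<'E'
from h import *
o=[]
for n,(u,v) in dict(scene=(241,195),top=(418,213)).items():
    c=manip.camera(n)[v-30:v+30,u-30:u+30];o.append(cv2.resize(c,(390,390),interpolation=cv2.INTER_CUBIC))
cv2.imwrite("pics/a1.png",np.hstack(o)[:,:,::-1])
for z in (0,):
    p=manip.read_state()["eef_pos"]
    tip=p-[0,0,14]
    print("tip proj scene",proj("scene",tip),"top",proj("top",tip))
E
```

```text
pos [ 536.6 -287.9  129.8] rot [ 3.141 -0.     2.722] q [-0.55  0.51  1.44  0.    1.19 -1.7 ] F [1.1 0.3 0.4] M [-0.04 -0.03 -0.  ] gap 0.3 0.0
tool shift cm [-0.42 -0.37  1.78]
tip proj scene [238.95653488 197.72207593] top [418.67355428 212.90729734]
```

View pics/a1.png

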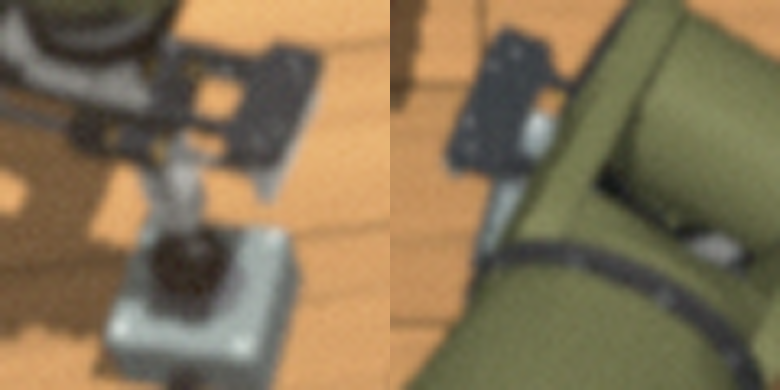

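The scene view puts the shut fingertips at about (239,200), a couple of pixels below their projection. That accounts for the scene camera's bias in x, so I'll trust the top view. Now I'll press down.

```bash
python3 -m creep '[[-1,[-0.4,-0.37,0.8],0],[-1,[-0.4,-0.37,1.6],0],[-1,[-0.4,-0.37,2.0],0],[-1,[-0.4,-0.37,2.3],0],[-1,[-0.4,-0.37,2.5],0],[-1,[-0.4,-0.37,2.6],0],[-1,[-0.4,-0.37,2.6],0]]' >/dev/null
python3 g.py 539 -293 107
```

```text
pos [ 538.9 -293.1  103.7] rot [3.142 0.    2.722] q [-0.56  0.55  1.45  0.    1.14 -1.71] F [-2.4  2.6  5.7] M [ 0.39  0.44 -0.07] gap 0.5 2.5
tool shift cm [-0.    0.02 -0.33]
```

```bash
python3 -m creep '[[-1,[0,0,0.2],0],[-1,[0,0,0.4],0],[-1,[0,0,0.5],0],[-1,[0,0,0.6],0],[-1,[0,0,0.65],0],[-1,[0,0,0.65],0],[-1,[0,0,0.65],0]]' >/dev/null
python3 g.py 539 -293 97
```

```text
pos [ 540.  -293.9   99.6] rot [-3.141  0.005  2.722] q [-0.56  0.56  1.45 -0.    1.13 -1.71] F [0.8 0.  6.7] M [-0.01 -0.17 -0.  ] gap 0.1 4.0
tool shift cm [0.13 0.04 0.26]
```

```bash
python3 -m creep '[[-1,[0,0,0.15],0],[-1,[0,0,0.3],0],[-1,[0,0,0.4],0],[-1,[0,0,0.4],0],[-1,[0,0,0.4],0],[-1,[0,0,0.4],0],[-1,[0,0,0.4],0]]' >/dev/null
python3 g.py 539 -293 97
```

```text
pos [ 540.4 -294.2   96.6] rot [-3.141  0.006  2.722] q [-0.56  0.56  1.45 -0.    1.12 -1.71] F [-4.7  4.  27.1] M [0.61 0.91 0.06] gap 0.6 13.6
tool shift cm [ 0.18  0.05 -0.04]
```

```bash
python3 -m creep '[[-1,[0,0,-1],0],[-1,[0,0,-2],0],[1,[0,0,-3],0],[1,[0.1,0,-3],0],[1,[0.1,0,-3],0],[1,[0.1,0,-3],0],[1,[0.1,0,-3],0],[1,[0.1,0,-3],0],[1,[0.1,0,-3],0],[1,[0.1,0,-3],0]]' >/dev/null
python3 g.py 539 -293 73
```

```text
pos [ 538.  -292.8  122.9] rot [ 3.142 -0.     2.722] q [-0.56  0.53  1.43  0.    1.18 -1.71] F [-0.8  0.5 -0.8] M [0.02 0.02 0.02] gap 61.0 0.0
tool shift cm [-0.1   0.03  4.99]
```

```bash
python3 -m creep '[[1,[-0.1,0,0],0],[1,[-0.1,0,0],0],[1,[-0.1,0,2],0],[1,[-0.1,0,3.5],0],[1,[-0.1,0,4.6],0],[1,[-0.1,0,4.9],0],[1,[-0.1,0,4.9],0],[0,[-0.1,0,4.9],0],[0,[-0.1,0,4.9],0],[0,[-0.1,0,4.9],0],[-0.3,[-0.1,0,4.9],0],[-0.3,[-0.1,0,4.9],0]]' 15 >/dev/null
python3 g.py 539 -293 73
python3 -m creep '[[-0.6,[0,0,0],0],[-0.6,[0,0,0],0],[-0.6,[0,0,0],0],[-0.6,[0,0,0],0]]' 15 >/dev/null; python3 g.py 539 -293 73
```

```text
pos [ 538.9 -293.3   74.1] rot [-3.142  0.     2.722] q [-0.56  0.59  1.47 -0.    1.09 -1.71] F [ 0.3  0.1 -0.1] M [0.01 0.   0.  ] gap 57.4 0.0
tool shift cm [0.01 0.03 0.11]
pos [ 539. -293.   74.] rot [3.141 0.    2.722] q [-0.56  0.59  1.47  0.    1.09 -1.71] F [1.  3.7 1.6] M [ 0.59 -0.13  0.03] gap 41.3 15.0
tool shift cm [ 0.  -0.   0.1]
```

```bash
python3 -m creep '[[-0.6,[0,0,0],1.5],[-0.6,[0,0,0],3],[-0.6,[0,0,0],4.5],[-0.6,[0,0,0],6],[-0.6,[0,0,0],7.5],[-0.6,[0,0,0],8],[-0.6,[0,0,0],8],[-0.6,[0,0,0],8]]' 15 >/dev/null; python3 g.py 539 -293 73
python3 -m creep '[[1,[0,0,0],8],[1,[0,0,0],8],[1,[0,0,0],8],[1,[0,0,0],8],[1,[0,0,0],8],[1,[0,0,0],8],[1,[0,0,-2],0],[1,[0,0,-5],0],[1,[0,0,-9],0],[1,[0,0,-10],0]]'
```

```text
pos [ 539.5 -292.6   74.6] rot [ 3.14  -0.     2.024] q [-0.56  0.59  1.47  0.    1.09 -1.01] F [2.2 6.9 6.2] M [ 1.34 -0.25 -0.01] gap 41.3 15.0
tool shift cm [-0.01 -0.06  0.16]
clock: 9.1
eef_pos: [539.9, -294.1, 178.5]
eef_rot: [3.138, 0.005, 1.935]
wrist_force: [-0.8, 0.2, 0.3]
finger_gap: 94.0
finger_force: 0.0
```

```bash
python3 g.py 530 259 178
```

```text
pos [ 539.9 -294.1  178.5] rot [3.138 0.005 1.935] q [-0.56  0.47  1.38 -0.    1.28 -0.92] F [-0.8  0.2  0.3] M [-0.03  0.07  0.03] gap 94.0 0.0
tool shift cm [52.03 18.79 -0.14]
```

```bash
python3 -m creep '[[1,[52,18.8,0],0],[1,[52,18.8,0],0],[1,[52,18.8,0],0],[1,[52,18.8,0],0],[1,[52,18.8,0],-1.5],[1,[52,18.8,0],-1.5],[1,[52,18.8,0],-1.5],[1,[52,18.8,0],-1.5],[1,[52,18.8,0],-1.5],[1,[52,18.8,0],-1.5],[1,[52,18.8,0],-1.5],[1,[52,18.8,0],-1.5]]' >/dev/null; python3 g.py 530 259 30
```

```text
pos [533.7 264.3 173.6] rot [ 3.141 -0.     2.065] q [ 0.4   0.44  1.44  0.    1.26 -0.1 ] F [ 0.4 -0.5 -0.4] M [-0.08 -0.01  0.05] gap 93.8 0.0
tool shift cm [-0.3  -0.58 14.36]
```

```bash
python3 -m creep '[[1,[-0.3,-0.5,3],0],[1,[-0.3,-0.5,6],0],[1,[-0.3,-0.5,7],0],[1,[-0.3,-0.5,7],0],[1,[-0.3,-0.5,7],0]]' >/dev/null; python3 g.py 530 259 28
python3 - <<'E'
from h import *
o=[]
for n,(u,v) in (("scene",(392,185)),("scene",(241,205))):
    c=manip.camera(n)[v-30:v+30,u-30:u+30];o.append(cv2.resize(c,(390,390),interpolation=cv2.INTER_CUBIC))
cv2.imwrite("pics/a2.png",np.hstack(o)[:,:,::-1])
E
```

```text
pos [532.2 254.6 105.3] rot [3.14  0.    2.057] q [ 0.38  0.5   1.52 -0.    1.12 -0.1 ] F [-0.5 -0.3  1. ] M [-0.04  0.07 -0.03] gap 93.9 0.0
tool shift cm [ 0.49 -0.01  7.73]
```

View pics/a2.png

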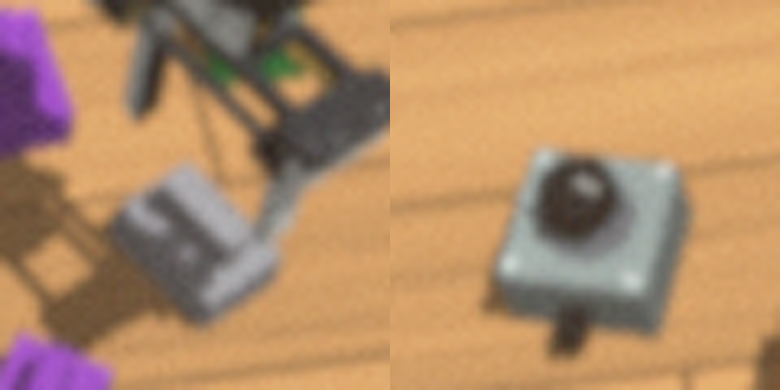

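The mushroom is at (239.5,205.5), the same as before pressing, so it is up again. The open fingers straddle the cover. I'll use the visible fingertips at about (384.3,172.7) and (402.3,191.2) to check the scene camera's bias.

```bash
python3 - <<'E'
from h import *
s=manip.read_state();M=R.from_euler("xyz",s["eef_rot"]).as_matrix();print(s["eef_pos"])
for k in(-47,47):print(proj("scene",s["eef_pos"]+M@[0,k,14]), proj("scene",s["eef_pos"]+M@[0,k*1.27,14]))
E
python3 g.py 530 259 28
```

```text
[532.26552092 254.77322416 105.49830614]
[384.23410749 172.23697453] [381.94220203 169.94869147]
[401.7813629  189.75649619] [404.23012067 192.20138366]
pos [532.3 254.8 105.5] rot [3.139 0.    2.057] q [ 0.38  0.5   1.52 -0.    1.12 -0.1 ] F [ 0.1 -0.3 -0.2] M [-0.06 -0.04 -0.03] gap 93.6 0.0
tool shift cm [ 0.48 -0.02  7.75]
```

```bash
python3 -m creep '[[1,[0.43,0.2,0],0],[1,[0.43,0.2,3],0],[1,[0.43,0.2,5],0],[1,[0.43,0.2,5.7],0],[1,[0.43,0.2,6],0],[1,[0.43,0.2,6],0]]' 5 >/dev/null; python3 g.py 532 259.5 28
```

```text
pos [531.7 259.7  44.7] rot [3.141 0.    2.057] q [ 0.39  0.58  1.55  0.    1.01 -0.09] F [0.8 0.3 0.8] M [-0.    0.06  0.02] gap 94.1 0.0
tool shift cm [-0.03  0.02  1.67]
```

```bash
python3 -m creep '[[1,[0,0,0.4],0],[1,[0,0,0.8],0],[1,[0,0,1.2],0],[1,[0,0,1.6],0],[1,[0,0,1.6],0]]' 5 >/dev/null; python3 g.py 532 259.5 28
python3 -m creep '[[0.5,[0,0,0],0],[0.5,[0,0,0],0],[0.5,[0,0,0],0],[0.5,[0,0,0],0],[0.5,[0,0,0],0],[0.5,[0,0,0],0]]' 5 >/dev/null; python3 g.py 532 259.5 28
```

```text
pos [531.  259.3  27.3] rot [-3.141 -0.     2.056] q [ 0.39  0.61  1.56 -0.    0.98 -0.09] F [-0.9  0.9  0.4] M [-0.02 -0.01  0.02] gap 94.2 0.0
tool shift cm [-0.03  0.09 -0.07]
pos [531.4 259.5  28.1] rot [3.141 0.    2.056] q [ 0.39  0.61  1.56 -0.    0.98 -0.09] F [ 0.5 -0.1  1. ] M [-0.06 -0.06 -0.01] gap 81.3 5.0
tool shift cm [-0.03  0.05  0.01]
```

```bash
python3 -m creep '[[1,[0,0,0],0],[1,[0,0,0],0],[1,[0,0,-2],0],[1,[0,0,-5],0],[1,[0,0,-5.5],0]]' >/dev/null
python3 -m creep '[[1,[0,0,0],1.7],[1,[0,0,0],3.4],[1,[0,0,0],5.1],[1,[0,0,0],6.8],[1,[0,0,0],8.5],[1,[0,0,0],10.2],[1,[0,0,0],11.9],[1,[0,0,0],13.6],[1,[0,0,0],15.3],[1,[0,0,0],17],[1,[0,0,0],18],[1,[0,0,0],18]]' >/dev/null; python3 g.py 531.4 259.5 46
```

```text
pos [531.1 259.3  82.4] rot [-3.142e+00  1.000e-03  4.840e-01] q [0.39 0.53 1.53 0.   1.08 1.48] F [ 0.4 -0.4 -0.5] M [ 0.01  0.13 -0.06] gap 93.9 0.0
tool shift cm [0.04 0.   3.64]
```

```bash
python3 -m creep '[[1,[0,0,1.5],0],[1,[0,0,2.8],0],[1,[0,0,3.4],0],[1,[0,0,3.6],0],[1,[0,0,3.6],0],[-0.8,[0,0,3.6],0],[-0.8,[0,0,3.6],0],[-0.8,[0,0,3.6],0],[-0.8,[0,0,3.6],0],[-0.8,[0,0,3.6],0]]' 40 >/dev/null; python3 g.py 531.4 259.5 46
python3 -m creep '[[-0.8,[0,0,0],0],[-0.8,[0,0,0],0],[-0.8,[0,0,0],0]]' 40 >/dev/null; python3 g.py 531.4 259.5 46
```

```text
pos [531.3 259.4  47.1] rot [ 3.142 -0.     0.486] q [0.39 0.58 1.55 0.   1.01 1.48] F [0.1 0.3 0.5] M [-0.05  0.18 -0.01] gap 57.5 0.0
tool shift cm [ 0.01 -0.    0.11]
pos [531.3 259.4  46.9] rot [ 3.142 -0.     0.486] q [0.39 0.58 1.55 0.   1.01 1.48] F [ 0.7 -0.2  0. ] M [ 0.02  0.11 -0.04] gap 33.2 0.0
tool shift cm [ 0.01 -0.    0.09]
```

```bash
python3 -m creep '[[-0.8,[0,0,0],0],[-0.8,[0,0,0],0],[-0.8,[0,0,0],0],[-0.8,[0,0,0],0]]' 40 >/dev/null; python3 g.py 531.4 259.5 46
```

```text
pos [531.3 259.5  46.9] rot [-3.142  0.     0.486] q [0.39 0.58 1.55 0.   1.01 1.48] F [0.2 0.7 0.4] M [0.07 0.13 0.02] gap 15.4 40.0
tool shift cm [0.01 0.   0.09]
```

```bash
python3 -m creep '[[-0.8,[0,0,-3],0],[-0.8,[0,0,-7],0],[-0.8,[0,0,-10],0],[-0.8,[-4,4,-10],1],[-0.8,[-8,8.8,-10],2],[-0.8,[-12,13,-10],3],[-0.8,[-15,16.5,-10],3.5],[-0.8,[-16,17.5,-10],3.5],[-0.8,[-16.2,17.8,-10],3.5],[-0.8,[-16.2,17.8,-10],3.5],[-0.8,[-16.2,17.8,-10],3.5]]' 40 >/dev/null; python3 g.py 471 26 110
python3 - <<'E'
from h import *
o=[]
for n,(u,v) in (("scene",(327,180)),("top",(322,234))):
    c=np.mean([manip.camera(n) for _ in range(3)],0).astype(np.uint8)[v-30:v+30,u-30:u+30];o.append(cv2.resize(c,(396,396),interpolation=cv2.INTER_CUBIC))
cv2.imwrite("pics/a3.png",np.hstack(o)[:,:,::-1])
E
```

```text
pos [471.4  27.1 147. ] rot [-3.141 -0.     0.181] q [-0.02  0.21  1.82  0.    1.12  1.37] F [-1.3 -0.  -0. ] M [0.02 0.19 0.05] gap 15.9 40.0
tool shift cm [-0.06  0.11  3.7 ]
```

View pics/a3.png

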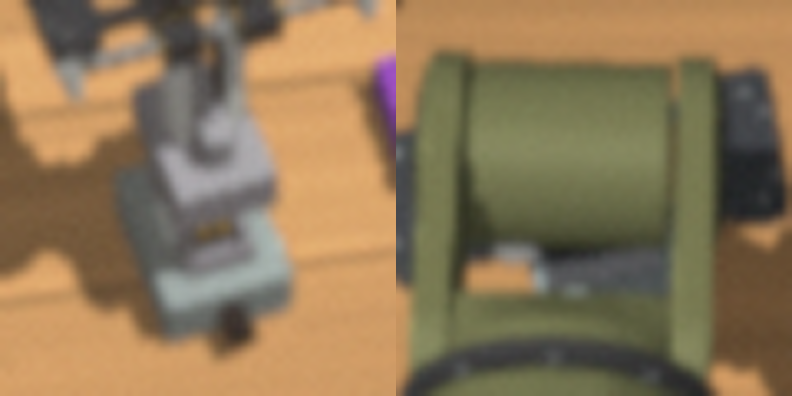

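The scene view shows the cover squarely above the terminal box. The cover's lower front edge is near (331.5,181.4), and the box's front ledge edge is at about (332,195.8). I'll do a quick relative check in that one camera, so that its bias cancels.

```bash
python3 - <<'E'
from h import *
u=np.array([np.cos(.183),np.sin(.183)])
p=manip.read_state()["eef_pos"]
c=plane("scene",(331.5,181.4),p[2]-46.9)[:2]-41*u
t=plane("scene",(332.05,195.8),40)[:2]-50*u
print("cover seen",c,"actual tcp",p[:2],"tbox seen",t,"bias-corrected tbox",p[:2]+t-c)
E
```

```text
cover seen [466.74456618  29.45852776] actual tcp [471.17953732  26.97005292] tbox seen [480.90011518  26.69481077] bias-corrected tbox [485.33508633  24.20633594]
```

The by-eye edges are too coarse to settle this. I'll measure subpixel edge profiles along the box axis instead.

```bash
python3 - <<'E'
from h import *
im=np.load("im.npz")
th=.183;u=np.array([np.cos(th),np.sin(th),0]);v=np.array([-np.sin(th),np.cos(th),0])
def prof(img,n,c,z,ax,ay,ss,offs):
    out=[]
    for s in ss:
        P=np.array([proj(n,np.array([*c,z])+s*ax+o*ay) for o in offs],np.float32)
        out.append(cv2.remap(img.astype(np.float32),P[None,:,0],P[None,:,1],cv2.INTER_LINEAR)[0].mean(0))
    return np.array(out)
c=(470.3,26)
for n in("scene","top"):
  for lab,ss in(("front",range(38,66,2)),("back",range(-66,-38,2))):
    p=prof(im[n],n,c,40,u,v,ss,list(range(-30,-18,3))+list(range(20,30,3)));print(n,lab,ss[0],"g",p[:,1].astype(int),"r-b",(p[:,0]-p[:,2]).astype(int))
  for lab,ss in(("y+",range(26,50,2)),("y-",range(-50,-26,2))):
    p=prof(im[n],n,c,40,v,u,ss,[-40,-30,-20,20,30,40]);print(n,lab,ss[0],"g",p[:,1].astype(int),"r-b",(p[:,0]-p[:,2]).astype(int))
sc=np.mean([manip.camera("scene").astype(float) for _ in range(3)],0);np.save("sc3.npy",sc)
q=manip.read_state()["eef_pos"];print(q)
for z,lab in((q[2]-46.9,"rimfront"),(q[2]-16.9,"shoulderfront")):
    p=prof(sc,"scene",q[:2],z,u,v,range(27,57,2),range(-20,21,4));print(lab,27,p[:,1].astype(int),(p[:,0]-p[:,2]).astype(int))
E
```

```text
scene front 38 g [166 169 170 170 167 162 154 144 132 121 113 109 106 107] r-b [-4 -5 -5 -5 -5 -4 -3 -2  0  1  3  5  6  9]
scene back -66 g [160 161 162 163 163 163 163 162 162 162 162 162 162 161] r-b [109 110 110 110 110 109 104  95  81  63  44  27  13   4]
scene y+ 26 g [168 171 173 174 173 171 168 165 164 163 163 163] r-b [ -2  -3  -2   2  12  31  53  77  95 106 110 111]
scene y- -50 g [107 104 102 101 103 111 124 140 155 163 168 166] r-b [70 65 58 48 35 22 11  3 -1 -2 -3 -3]
top front 38 g [158 160 159 158 154 148 143 140 138 138 138 138 137 138] r-b [-11 -11 -10  -5   7  28  54  77  90  96  96  96  96  96]
top back -66 g [140 135 124 110  97  89  89 100 118 136 148 154 156 154] r-b [ 98  95  87  77  67  55  39  19   3  -6 -10 -11 -11 -11]
top y+ 26 g [160 162 162 161 159 153 147 143 142 142 142 142] r-b [-11 -11 -11  -9  -1  15  41  69  87  97  99 100]
top y- -50 g [113  98  86  81  81  90 106 129 145 153 155 152] r-b [ 79  69  60  54  46  31  14   0  -7 -10 -11 -10]
[471.14526011  26.61622009 146.90760475]
rimfront 27 [117 109 104 102 102 103 106 109 112 114 115 116 118 123 130] [ 1  2  3  3  4  6  9 13 17 20 21 17 13  8  4]
shoulderfront 27 [150 156 161 165 166 164 159 151 139 126 115 107 104 103 105] [ 0  0  0  0  0  0  0  0  0  1  2  4  5  7 10]
```

The two views now agree. The top view gives the box at (470.2,26.6), and the scene view with its 2.6 mm bias removed gives about 470.6. The cover is within 1 mm of that, so I'll lower it in stages.

```bash
python3 -m creep '[[-0.8,[-0.07,0,1.5],0],[-0.8,[-0.07,0,3],0],[-0.8,[-0.07,0,3.5],0],[-0.8,[-0.07,0,3.8],0],[-0.8,[-0.07,0,4.1],0],[-0.8,[-0.07,0,4.4],0],[-0.8,[-0.07,0,4.6],0],[-0.8,[-0.07,0,4.6],0],[-0.8,[-0.07,0,4.6],0]]' 40 >/dev/null; python3 g.py 470.4 26.6 87
```

```text
pos [470.5  26.3 101.1] rot [ 3.142 -0.     0.18 ] q [-0.02  0.27  1.86 -0.    1.01  1.37] F [ 0.9 -0.4 -1.5] M [ 0.03  0.16 -0.03] gap 15.5 40.0
tool shift cm [-0.   -0.04  1.41]
```

```bash
python3 -m creep '[[-0.8,[0,0,0.2],0],[-0.8,[0,0,0.4],0],[-0.8,[0,0,0.6],0],[-0.8,[0,0,0.8],0],[-0.8,[0,0,0.8],0]]' 55 >/dev/null; python3 g.py 470.4 26.6 87
python3 -m creep '[[-0.8,[0,0,0.15],0],[-0.8,[0,0,0.3],0],[-0.8,[0,0,0.4],0],[-0.8,[0,0,0.4],0]]' 55 >/dev/null; python3 g.py 470.4 26.6 87
```

```text
pos [471.1  26.3  93.6] rot [ 3.141e+00 -2.000e-03  1.800e-01] q [-0.02  0.28  1.87  0.    0.99  1.37] F [-0.4 -0.2  6.7] M [ 0.17  0.3  -0.  ] gap 15.7 55.0
tool shift cm [-0.06 -0.04  0.66]
pos [470.7  26.3  88.8] rot [ 3.141e+00 -1.000e-03  1.800e-01] q [-0.02  0.29  1.87  0.    0.98  1.37] F [  6.6   1.6 -12.7] M [ 0.2  -1.37 -0.07] gap 15.6 55.0
tool shift cm [-0.03 -0.03  0.18]
```

```bash
python3 -m creep '[[-0.8,[0,0,0.1],0],[-0.8,[0,0,0.2],0],[-0.8,[0,0,0.3],0],[-0.8,[0,0,0.4],0],[-0.8,[0,0,0.4],0],[-0.8,[0,0,0.4],0]]' 55 >/dev/null; python3 g.py 470.4 26.6 87
```

```text
pos [470.3  26.3  86.8] rot [-3.142  0.     0.18 ] q [-0.02  0.29  1.87  0.    0.98  1.37] F [-15.4   2.   30. ] M [ 0.28  3.02 -0.02] gap 15.6 55.0
tool shift cm [ 0.01 -0.02 -0.02]
```

```bash
python3 -m creep '[[-0.8,[-0.05,0,0],0],[-0.8,[-0.05,0,0],0],[-0.8,[-0.05,0,0],0],[-0.8,[-0.05,0,0],0],[-0.8,[-0.05,0,0],0],[-0.8,[-0.05,0,0],0]]' 55; python3 g.py 470.4 26.6 87
python3 - <<'E'
from h import *
c=np.mean([manip.camera("scene") for _ in range(3)],0).astype(np.uint8)
a=[cv2.resize(c[v-30:v+30,u-30:u+30],(396,396),interpolation=cv2.INTER_CUBIC) for u,v in((327,180),(241,205))]
cv2.imwrite("pics/a4.png",np.hstack(a)[:,:,::-1])
E
python3 g.py 470.4 26.6 87
```

```text
clock: 20.55
eef_pos: [470.2, 26.3, 86.8]
eef_rot: [3.142, -0.001, 0.18]
wrist_force: [-10.6, 1.9, 27.3]
finger_gap: 15.4
finger_force: 55.0
pos [470.2  26.3  86.8] rot [ 3.142e+00 -1.000e-03  1.800e-01] q [-0.02  0.29  1.87  0.    0.98  1.37] F [-10.6   1.9  27.3] M [0.47 2.28 0.05] gap 15.4 55.0
tool shift cm [ 0.02 -0.02 -0.02]
pos [470.3  26.4  86.9] rot [-3.142e+00 -1.000e-03  1.800e-01] q [-0.02  0.29  1.87  0.    0.98  1.37] F [-12.2   1.7  27.5] M [ 0.39  2.27 -0.02] gap 15.5 55.0
tool shift cm [ 0.02 -0.02 -0.01]
```

View pics/a4.png

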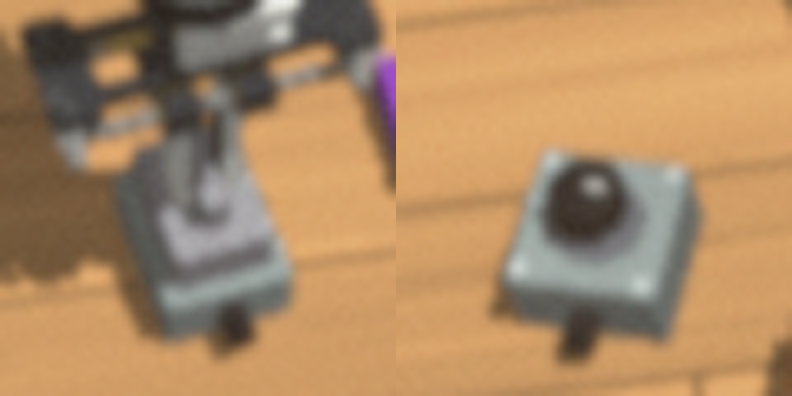

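The cover sits on the ledge on the terminal box, and the mushroom is still up. A little more push will confirm it is home.

```bash
python3 -m creep '[[-0.8,[-0.05,0,0.1],0],[-0.8,[-0.05,0,0.15],0],[-0.8,[-0.05,0,0.15],0],[-0.8,[-0.05,0,0.15],0],[-0.8,[-0.05,0,0.15],0],[-0.8,[-0.05,0,0.15],0]]' 55 >/dev/null; python3 g.py 470.4 26.6 87
```

```text
pos [470.3  26.3  86.8] rot [ 3.141e+00 -3.000e-03  1.800e-01] q [-0.02  0.29  1.88  0.    0.97  1.37] F [-18.    4.   48.1] M [0.61 3.54 0.01] gap 15.9 55.0
tool shift cm [ 0.02 -0.02 -0.02]
```

The cover is hard against the ledge: 48 N of push with z unchanged at home height. I'm handing the job in.

```bash
python3 -c "
from cell import manip
print(manip.sign_off())"
```

```text
the job is handed in; nothing more can be done
None
```

I pushed the stop button down until it latched, then twisted it free so it sprang back up. The cover is snapped home on the terminal box, still gripped and pressed with about 48 N. I handed the job in at about 21 s; sign-off returned no verdict.

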